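# Check the handlepost hinges and pull the ones that bind

## Robot

A 6-joint arm with a two-finger parallel gripper is mounted at the origin on the work surface. World frame = base frame: x ahead of the robot, y to its left, z up, the work surface at z = 0. Lengths are in mm, angles in rad, forces in N, time in s.
With the tool pointing down it reaches from about 350 to 875 mm from the base axis. Payload 4.2 kg.
Tool frame: the origin (TCP) lies midway between the tips of the shut fingers; the grasp point (between the pads) lies 19 mm behind it (arm.grip_point_offset is the distance from the TCP to the grasp point, in mm); z points along the fingers, x is the direction in which the jaws open and shut, and the axes are right-handed (so a half turn about z gives the same grasp; the last joint's range is limited). The gripper opens to 85 mm and grips with 20 to 120 N. Pads are 22 mm wide; open, the fingers measure 114 mm over their backs; the gripper's body (76 mm by 85 mm) begins 54 mm behind the grasp point. The pads swing forward as they close: fully open they stand 13 mm farther back than shut.
Start: joints at [1.491, 0.385, 0.008, 0, -1.194, -0.259], TCP at [207.689, 589.461, 231.312] pointing down, gripper open.
Joint ranges: [-3.14, 3.14], [-1.21, 2.06], [-1.07, 1.41], [-3.16, 2.05], [-2.99, -0.16], [-3.1, 3.1]. Speed limits (rad/s): [2.79, 2.79, 3.14, 3.14, 3.14, 3.14].

## Interface

Orientations are given as a unit quaternion [x, y, z, w].
In Python, from bench import arm gives the robot as it stands.
- The arm moves only by the tool move_arm, never from a script. Its argument "targets" is a list of rows, each a list of 7 numbers: the shift along the tool's x, y, z in cm, then the turn, a rotation vector about the tool's x, y, z in degrees, then the closure in counts, from 0 (fully open) to 255 (shut). In form: [[x, y, z, wx, wy, wz, grip], ...]. A call has 1 to 20 rows; each row is the pose to reach, as a shift and turn from the pose commanded when the call began, along the tool's axes at that moment; what a row does not reach only later rows make up. A row lasts 1/8 s, in which the tool goes at most 62.5 mm and 10.7 degrees, less where a joint would pass 70% of its speed; a pose out of reach is approached as far as the arm can. A call with a gripper value outside its range is refused whole. The fingers move at their own pace and stop on an object; the grip force is fixed at half the most. Time passes only in rows, so rows that repeat a pose let the fingers close. It gives the time, the measured TCP pose, the force and the opening at its end, in the units of the state.
- arm.read_state(): the state, without advancing time (a new reading comes with each control period).
- arm.get_image(name): name is "scene" or "side" or "wrist"; returns (picture, depth): 400x640x3 uint8, blue, green, red; 400x640 float32, mm along the optical axis (not along the pixel's ray), 0 where there is no reading.
- arm.camera_params(name): a dict with "mtx" (3x3 intrinsics, pixels), "world_to_cam" (4x4, takes a point from world to camera coordinates); the wrist camera has in their place "mount" (4x4, takes a point from camera to tool coordinates, whose origin is the TCP and whose axes are the tool frame's). Camera axes: x right, y down, z forward; pixel columns grow to the right and rows downward; lengths in mm; the calibration is good to about 2 mm. A picture is of the moment at which its call begins: read the wrist's pose just before it. camera_params takes no time and is no camera call.
- arm.job_done(): hands the job in, once; it reports no verdict.
Trained networks look in the newest picture that a camera, given by its name, has taken for a name from the list of things; names that differ only in an ending like _2 or _b are one class to them, and where a whole thing is asked for, a point or a joint stands for the part that bears it (a point fixed in the world has none). Each returns a list of dicts, best first, with "score" (0 to 1); they miss things now and then, are a little off and sometimes report something else, mostly with a low value. They report only what shows in the picture. A call takes as long as a camera call. They do not tell look-alikes from the thing itself.
- arm.search_frame(thing, camera): "bbox" ([left, top, right, bottom] in pixels, round what is visible of it).
- arm.tip_of(thing, camera): "uv" ([column, row] in pixels: a listed point, or the origin of a listed thing).
The state is a dict: "clock": time; "joints": joint angles; "joint_vel": joint speeds; "joint_efforts": joint torques, N m; "position": TCP position; "ee_rot": TCP orientation; "contact_force": force on the tool from outside, world axes, zero at the start; "wrist_torque": the same for the moment, N m; "gripper_width": finger opening in mm.
Only numpy, scipy, OpenCV 4.12 (cv2) and the standard library are available. Lean on these libraries where they do the work, as an engineer would, in place of code of your own. Each camera call takes 0.05 s, during which the arm holds its last target.

## Task

Three folding-handlepost hinges lie open in their cradles on the welding bench, and the welding has pulled some of them so that they bind before they are shut: swing each one towards shut to find out which. A hinge that closes completely stays fully shut in its cradle; every one that binds is lifted out and set down, not dropped, lying flat on the floor of the steel reject tray. Leave the rod carton, bottom-bracket shell, spray can and wire brush where they stand.

Things in the scene. Friction and masses are not known exactly. Their poses are not given: they have to be found in the camera images.
- hinge_a_grip (a point): Hinge A (aluminium, 0.3-0.4 kg; mm): centre of the fixed tube (34 dia, level), mid-way up, 36 above the bench. x: along the tube to the joint, z up, y: side it opens to. In own x: tube -38 to 37; clamp collar, 41 dia, -58 to -38, ears to y 28; flange 37 to 49, y -27 to 20, 52 tall. Flange bottoms, 26 below this point, are lowest. Grip it here, across y, from above; it lies loose and lifts out.
- hinge_a_pin (a point): Point on hinge A's upright pivot pin, level with the tube axis: 49 mm along x and 24 mm along +y from hinge_a_grip, same axes. The knuckle round it is 16 mm in diameter.
- hinge_a_stub (a point): Centre of hinge A's moving tube (34 mm dia, 50 long, level, as high as the fixed one). Own x: along the tube, away from the flange; +y: the side that leads in opening, so pushing that side towards own -y shuts the hinge. Seen from the pin it is 37 mm along own x, 24 towards own -y; the tube runs 12 to 62 mm along own x from the pin; flange 12 thick, 52 tall before it.
- hinge_a_swing (a joint): Opening angle of hinge A, rad: 0 = shut (flanges face to face, tubes in line), grows counter-clockwise seen from above, stop at 2.0; starts at 1.4 to 1.95, stays where left. A sound hinge swings right to 0 with 1 N or less at the tube. One that binds meets a hard stop at least 0.2 rad short of 0 and may also be stiff on the way, up to 15 N at the tube.
- cradle_a: Steel cradle of hinge A, bolted down. Origin on the bench right below the hinge's grip point at the start, same axes. In mm: base plate x -62 to 50, y +-32, 8 mm thick; two forked saddles, x -37 to -26 and 24 to 35, cheeks at y +-18 to +-26, tops 40 mm above the bench (0.8 mm play each side of the tube). Between them 50 mm of tube stand free for the fingers.
- hinge_b_grip (a point): Hinge B (aluminium, 0.3-0.4 kg; mm): centre of the fixed tube (34 dia, level), mid-way up, 36 above the bench. x: along the tube to the joint, z up, y: side it opens to. In own x: tube -38 to 37; clamp collar, 41 dia, -58 to -38, ears to y 28; flange 37 to 49, y -27 to 20, 52 tall. Flange bottoms, 26 below this point, are lowest. Grip it here, across y, from above; it lies loose and lifts out.
- hinge_b_pin (a point): Point on hinge B's upright pivot pin, level with the tube axis: 49 mm along x and 24 mm along +y from hinge_b_grip, same axes. The knuckle round it is 16 mm in diameter.
- hinge_b_stub (a point): Centre of hinge B's moving tube (34 mm dia, 50 long, level, as high as the fixed one). Own x: along the tube, away from the flange; +y: the side that leads in opening, so pushing that side towards own -y shuts the hinge. Seen from the pin it is 37 mm along own x, 24 towards own -y; the tube runs 12 to 62 mm along own x from the pin; flange 12 thick, 52 tall before it.
- hinge_b_swing (a joint): Opening angle of hinge B, rad: 0 = shut (flanges face to face, tubes in line), grows counter-clockwise seen from above, stop at 2.0; starts at 1.4 to 1.95, stays where left. A sound hinge swings right to 0 with 1 N or less at the tube. One that binds meets a hard stop at least 0.2 rad short of 0 and may also be stiff on the way, up to 15 N at the tube.
- cradle_b: Steel cradle of hinge B, bolted down. Origin on the bench right below the hinge's grip point at the start, same axes. In mm: base plate x -62 to 50, y +-32, 8 mm thick; two forked saddles, x -37 to -26 and 24 to 35, cheeks at y +-18 to +-26, tops 40 mm above the bench (0.8 mm play each side of the tube). Between them 50 mm of tube stand free for the fingers.
- hinge_c_grip (a point): Hinge C (aluminium, 0.3-0.4 kg; mm): centre of the fixed tube (34 dia, level), mid-way up, 36 above the bench. x: along the tube to the joint, z up, y: side it opens to. In own x: tube -38 to 37; clamp collar, 41 dia, -58 to -38, ears to y 28; flange 37 to 49, y -27 to 20, 52 tall. Flange bottoms, 26 below this point, are lowest. Grip it here, across y, from above; it lies loose and lifts out.
- hinge_c_pin (a point): Point on hinge C's upright pivot pin, level with the tube axis: 49 mm along x and 24 mm along +y from hinge_c_grip, same axes. The knuckle round it is 16 mm in diameter.
- hinge_c_stub (a point): Centre of hinge C's moving tube (34 mm dia, 50 long, level, as high as the fixed one). Own x: along the tube, away from the flange; +y: the side that leads in opening, so pushing that side towards own -y shuts the hinge. Seen from the pin it is 37 mm along own x, 24 towards own -y; the tube runs 12 to 62 mm along own x from the pin; flange 12 thick, 52 tall before it.
- hinge_c_swing (a joint): Opening angle of hinge C, rad: 0 = shut (flanges face to face, tubes in line), grows counter-clockwise seen from above, stop at 2.0; starts at 1.4 to 1.95, stays where left. A sound hinge swings right to 0 with 1 N or less at the tube. One that binds meets a hard stop at least 0.2 rad short of 0 and may also be stiff on the way, up to 15 N at the tube.
- cradle_c: Steel cradle of hinge C, bolted down. Origin on the bench right below the hinge's grip point at the start, same axes. In mm: base plate x -62 to 50, y +-32, 8 mm thick; two forked saddles, x -37 to -26 and 24 to 35, cheeks at y +-18 to +-26, tops 40 mm above the bench (0.8 mm play each side of the tube). Between them 50 mm of tube stand free for the fingers.
- tray: Flat sheet-steel reject tray fixed to the bench, 210 mm (own x) by 190 mm (own y), rim 16 mm high, walls and floor 2.5 mm. Origin at the centre of its underside, so the floor's top is 2.5 mm above it. Empty at the start; it has room for two hinges lying side by side along its x.
- rod_carton: Full carton of filler rods lying on the bench: 45 x 340 x 40 mm (own x, y, z), 2.5 kg. Origin at the centre of its underside. Bystander.
- bb_shell: Loose bottom-bracket shell, an aluminium tube of 43 mm diameter standing upright, 73 mm high. Origin at the centre of its underside. Bystander.
- spray_can: Grey spray can standing upright, 60 mm diameter, 150 mm high. Origin at the centre of its underside. Bystander.
- wire_brush: Wooden wire brush lying bristles down, about 200 mm along its own x (from -108 to +93 mm), 24 mm wide, 24 mm high. Origin at the middle of its underside. Bystander.
Mind the look-alikes: they are no part of the job. What is shaped like the part that bears hinge_c_grip but blue is not meant. What is shaped like the part that bears hinge_a_grip but blue is not meant.

How it is judged (in metres and radians):
At the end, for the whole second after the job is handed in: The hinge that closes completely is shut (within 0.06 rad) in its cradle, within 8 mm of its start and upright within 0.06 rad; the two that bind lie flat (within 0.35 rad) on the tray floor, both tubes' centres inside its rim, not stacked; all released and at rest (((value of joint hinge_a_swing below 0.06 rad and distance of hinge_a_grip from where it was at the start of the episode below 0.008 m and angle between hinge_a_grip's own z axis and vertical below 0.06 rad and linear speed of hinge_a below 0.02 m/s and (x of hinge_b_grip in the frame of tray between -0.085 and 0.085 m and y of hinge_b_grip in the frame of tray between -0.078 and 0.078 m and z of each of hinge_b_grip, hinge_b_stub in the frame of tray below 0.036 m and x of hinge_b_stub in the frame of tray between -0.088 and 0.088 m and y of hinge_b_stub in the frame of tray between -0.08 and 0.08 m and angle between hinge_b_grip's own z axis and vertical below 0.35 rad and linear speed of hinge_b below 0.02 m/s) and (x of hinge_c_grip in the frame of tray between -0.085 and 0.085 m and y of hinge_c_grip in the frame of tray between -0.078 and 0.078 m and z of each of hinge_c_grip, hinge_c_stub in the frame of tray below 0.036 m and x of hinge_c_stub in the frame of tray between -0.088 and 0.088 m and y of hinge_c_stub in the frame of tray between -0.08 and 0.08 m and angle between hinge_c_grip's own z axis and vertical below 0.35 rad and linear speed of hinge_c below 0.02 m/s)) or ((x of hinge_a_grip in the frame of tray between -0.085 and 0.085 m and y of hinge_a_grip in the frame of tray between -0.078 and 0.078 m and z of each of hinge_a_grip, hinge_a_stub in the frame of tray below 0.036 m and x of hinge_a_stub in the frame of tray between -0.088 and 0.088 m and y of hinge_a_stub in the frame of tray between -0.08 and 0.08 m and angle between hinge_a_grip's own z axis and vertical below 0.35 rad and linear speed of hinge_a below 0.02 m/s) and value of joint hinge_b_swing below 0.06 rad and distance of hinge_b_grip from where it was at the start of the episode below 0.008 m and angle between hinge_b_grip's own z axis and vertical below 0.06 rad and linear speed of hinge_b below 0.02 m/s and (x of hinge_c_grip in the frame of tray between -0.085 and 0.085 m and y of hinge_c_grip in the frame of tray between -0.078 and 0.078 m and z of each of hinge_c_grip, hinge_c_stub in the frame of tray below 0.036 m and x of hinge_c_stub in the frame of tray between -0.088 and 0.088 m and y of hinge_c_stub in the frame of tray between -0.08 and 0.08 m and angle between hinge_c_grip's own z axis and vertical below 0.35 rad and linear speed of hinge_c below 0.02 m/s)) or ((x of hinge_a_grip in the frame of tray between -0.085 and 0.085 m and y of hinge_a_grip in the frame of tray between -0.078 and 0.078 m and z of each of hinge_a_grip, hinge_a_stub in the frame of tray below 0.036 m and x of hinge_a_stub in the frame of tray between -0.088 and 0.088 m and y of hinge_a_stub in the frame of tray between -0.08 and 0.08 m and angle between hinge_a_grip's own z axis and vertical below 0.35 rad and linear speed of hinge_a below 0.02 m/s) and (x of hinge_b_grip in the frame of tray between -0.085 and 0.085 m and y of hinge_b_grip in the frame of tray between -0.078 and 0.078 m and z of each of hinge_b_grip, hinge_b_stub in the frame of tray below 0.036 m and x of hinge_b_stub in the frame of tray between -0.088 and 0.088 m and y of hinge_b_stub in the frame of tray between -0.08 and 0.08 m and angle between hinge_b_grip's own z axis and vertical below 0.35 rad and linear speed of hinge_b below 0.02 m/s) and value of joint hinge_c_swing below 0.06 rad and distance of hinge_c_grip from where it was at the start of the episode below 0.008 m and angle between hinge_c_grip's own z axis and vertical below 0.06 rad and linear speed of hinge_c below 0.02 m/s))); the robot touches nothing.
It fails at once if a bystander (carton, shell, can, brush) is pushed more than 25 mm from its place or tipped over (distance of any of rod_carton, bb_shell, spray_can, wire_brush from where it was at the start of the episode above 0.025 m or angle between any of rod_carton, bb_shell, spray_can, wire_brush's own z axis and vertical above 0.5 rad).
It fails at once if a hinge is dropped or flung (faster than 0.7 m/s while the fingers do not hold it) ((linear speed of hinge_a above 0.7 m/s and contact force between the fingers and hinge_a below 0.05 N) or (linear speed of hinge_b above 0.7 m/s and contact force between the fingers and hinge_b below 0.05 N) or (linear speed of hinge_c above 0.7 m/s and contact force between the fingers and hinge_c below 0.05 N)).
It also fails if it takes over 72 s, if anything falls off the work surface, if the arm or the gripper's body presses on something with over 40 N, if the wrist force passes 120 N, or if a joint passes its speed limit or range.

## Working session

There is one attempt and no reset: what is moved stays moved. The work goes in short steps, Python scripts to look and compute and a tool call to move; the robot and the scene stay as the last step left them, time stands still between calls to the robot, and variables do not carry over. Pictures are saved under pics/ and viewed, and the job is handed in when it is done.

Besides the shell and the picture viewer there is one more tool, called after "Emit:" by a JSON object that holds its "api" and its "payload". move_arm: Moves the arm, as the interface text tells. Its arguments: {"type":"object","properties":{"targets":{"type":"array","items":{"type":"array","items":{"type":"number"}}}},"required":["targets"]}

```bash
ls; mkdir -p pics; python3 - <<'E'
from bench import arm
import cv2,numpy as np
s=arm.read_state();print(s)
for n in("scene","side","wrist"):
    im,d=arm.get_image(n);cv2.imwrite(f"pics/{n}0.png",im);np.save(f"{n}0.npy",d)
    print(n,arm.camera_params(n))
print(arm.read_state()['clock'])
E
```

```text
pics
{'clock': 0.0, 'joints': array([ 1.49059329e+00,  3.85575975e-01,  6.65727806e-03, -5.29654696e-04,
       -1.19400074e+00, -2.58585661e-01]), 'joint_vel': array([-2.53784616e-04, -8.50105386e-04, -6.58727669e-04,  2.87742139e-05,
       -1.36009185e-03, -1.56043356e-03]), 'joint_efforts': array([ 4.06829940e-04, -3.92294955e+01,  1.88401258e+01,  4.18608114e+00,
       -4.53083689e-03, -4.25014434e-06]), 'position': array([207.50452218, 588.93973008, 230.2176201 ]), 'ee_rot': array([-5.77698031e-01,  8.16249837e-01, -6.56654731e-04, -8.69651177e-04]), 'contact_force': array([ 0.19171999,  0.00776374, -0.39308201]), 'wrist_torque': array([-0.01716786,  0.00864816,  0.05945624]), 'gripper_width': 85.39775252160851}
scene {'mtx': array([[368.75849378,   0.        , 319.81831221],
       [  0.        , 368.75849378, 198.92802333],
       [  0.        ,   0.        ,   1.        ]]), 'world_to_cam': array([[-7.18504832e-01,  6.95468075e-01, -8.65809349e-03,
         3.43484842e+02],
       [ 6.04243066e-01,  6.17996551e-01, -5.02961808e-01,
        -2.82664185e+02],
       [-3.44443
[... 506 characters left out ...]
1],
       [ 8.01184131e-02,  8.39133525e-01, -5.37992534e-01,
         1.30718080e+03],
       [ 0.00000000e+00,  0.00000000e+00,  0.00000000e+00,
         1.00000000e+00]])}
wrist {'mtx': array([[297.88123228,   0.        , 321.68255316],
       [  0.        , 297.88123228, 204.51668463],
       [  0.        ,   0.        ,   1.        ]]), 'mount': array([[ 9.99999154e-01,  3.68314510e-04, -1.24745515e-03,
        -5.34135383e-01],
       [-2.79025195e-05,  9.64924123e-01,  2.62528924e-01,
        -6.67793667e+01],
       [ 1.30039278e-03, -2.62528667e-01,  9.64923317e-01,
        -1.41917794e+02],
       [ 0.00000000e+00,  0.00000000e+00,  0.00000000e+00,
         1.00000000e+00]])}
0.15
```

View pics/scene0.png

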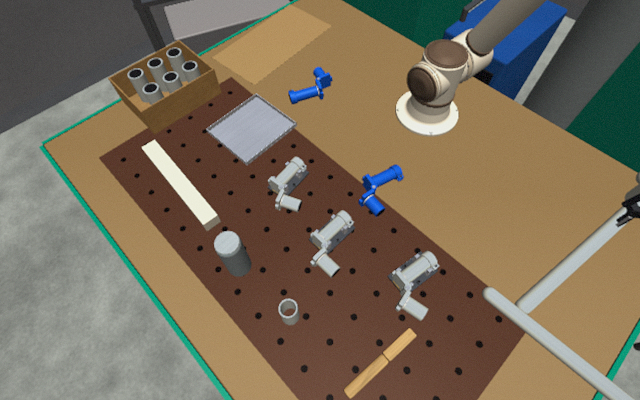

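View pics/side0.png

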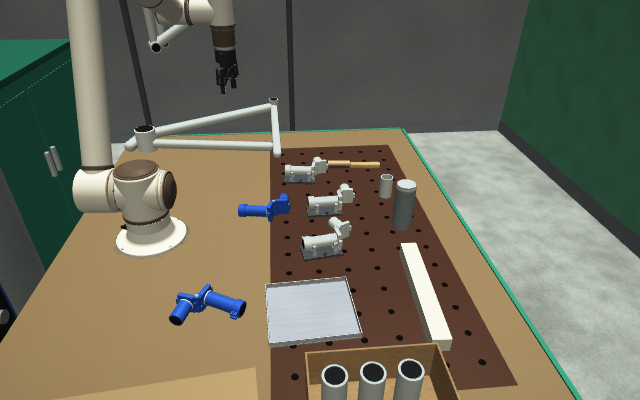

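View pics/wrist0.png

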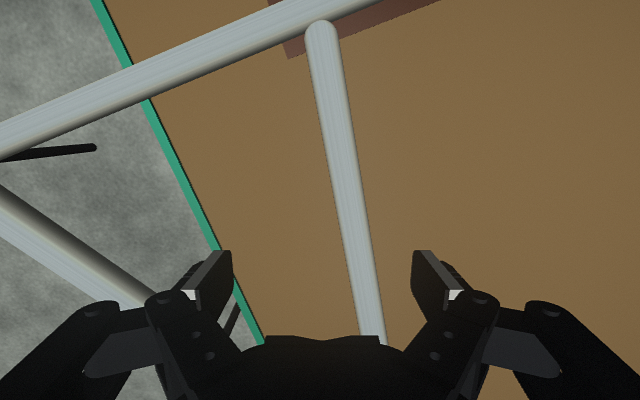

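The three grey hinges sit at about (290,180), (333,240) and (413,280) in the scene view. The two blue look-alikes are at (310,85) and (382,185), and the tray is at (252,128). A light bar also stands near the start pose. Next I'll locate everything.

```bash
cat > h.py <<'E'
from bench import arm
import numpy as np,cv2
from scipy.spatial.transform import Rotation as R
def w2c(n):
    p=arm.camera_params(n)
    if n!="wrist": return p["mtx"],p["world_to_cam"]
    s=arm.read_state();T=np.eye(4);T[:3,:3]=R.from_quat(s["ee_rot"]).as_matrix();T[:3,3]=s["position"]
    return p["mtx"],np.linalg.inv(T@p["mount"])
def at_z(n,uv,z,cam=None):
    K,W=cam or w2c(n);C=np.linalg.inv(W)
    r=C[:3,:3]@np.linalg.inv(K)@[uv[0],uv[1],1];o=C[:3,3]
    return o+r*(z-o[2])/r[2]
def proj(n,p,cam=None):
    K,W=cam or w2c(n);q=W[:3,:3]@np.asarray(p,float)+W[:3,3];q=K@q;return q[:2]/q[2]
def cloud(n,d,cam=None):
    K,W=cam or w2c(n);C=np.linalg.inv(W);v,u=np.mgrid[:d.shape[0],:d.shape[1]]
    P=np.stack([(u-K[0,2])/K[0,0]*d,(v-K[1,2])/K[1,1]*d,d],-1)
    return P@C[:3,:3].T+C[:3,3]
def tri(uv1,uv2,n1="scene",n2="side"):
    A=[]
    for n,uv in((n1,uv1),(n2,uv2)):
        K,W=w2c(n);P=K@W[:3];A+= [uv[0]*P[2]-P[0],uv[1]*P[2]-P[1]]
    x=np.linalg.svd(np.array(A))[2][-1];return x[:3]/x[3]
E
python3 - <<'E'
from h import *
np.set_printoptions(precision=1,suppress=True)
Z={"hinge_a_grip":36,"hinge_a_pin":36,"hinge_a_stub":36,"tray":0,"rod_carton":0,"bb_shell":0,"spray_can":0,"wire_brush":0}
for t,z in Z.items():
  for n in("scene","side"):
    for r in arm.tip_of(t,n):
        if r["score"]>.2: print(t,n,np.round(r["uv"],1),round(r["score"],2),at_z(n,r["uv"],z))
P=cloud("scene",np.load("scene0.npy"))
for (u,v) in [(490,293),(530,330),(560,350),(520,305),(570,265),(620,220),(600,380),(635,205)]:
    print(u,v,P[v,u])
print(arm.read_state()["clock"])
E
```

```text
hinge_a_grip scene [381.4 177.9] 0.78 [318.   81.2  36. ]
hinge_a_grip scene [333.5 230.5] 0.77 [527.5 101.9  36. ]
hinge_a_grip scene [416.4 309.4] 0.49 [532.8 374.6  36. ]
hinge_a_grip side [257.5 208.2] 0.88 [313.   71.2  36. ]
hinge_a_grip side [326.1 198. ] 0.57 [533.7 113.1  36. ]
hinge_a_pin scene [325.  250.7] 0.79 [581.9 126.2  36. ]
hinge_a_pin scene [371.7 187.5] 0.58 [360.7  83.4  36. ]
hinge_a_pin side [276.2 206.9] 0.97 [371.4  73.7  36. ]
hinge_a_pin side [340.7 194.8] 0.69 [583.8 128.9  36. ]
hinge_a_pin side [385.6 192.8] 0.52 [734.  128.7  36. ]
hinge_a_stub scene [330.8 268.6] 0.81 [604.3 169.2  36. ]
hinge_a_stub scene [372.1 205.8] 0.66 [402.7 122.5  36. ]
hinge_a_stub scene [253.5 130.2] 0.5 [ 463.6 -303.    36. ]
hinge_a_stub side [344. 193.] 0.56 [596.3 139.3  36. ]
hinge_a_stub side [283.9 200.3] 0.52 [396.7 110.8  36. ]
tray scene [252.8 128.8] 0.9 [ 446.2 -337.5    0. ]
tray side [304.9 311. ] 0.7 [ 433.1 -340.     0. ]
rod_carton scene [183.1 188.2] 0.82 [ 728.3 -304.4    0. ]
rod_carton side [419.  295.9] 0.88 [ 722.  -314.5    0. ]
bb_shell scene [289.9 316.2] 0.83 [747.2 176.2   0. ]
bb_shell side [380.5 194.4] 0.78 [730.6 178.3   0. ]
spray_can scene [410.6 276.8] 0.56 [467.5 314.4   0. ]
spray_can scene [240.1 264.2] 0.55 [752.1  -8.9   0. ]
spray_can scene [181.7 186.7] 0.32 [ 728.4 -311.6    0. ]
spray_can scene [381.6 358.7] 0.22 [661.8 388.6   0. ]
spray_can side [398.4 222.8] 0.7 [749.8   4.7   0. ]
wire_brush scene [383.7 360.8] 0.57 [661.8 394.7   0. ]
wire_brush side [352.4 163.6] 0.53 [670.7 416.1   0. ]
490 293 [385.9 469.2  47.2]
530 330 [389.8 577.3  39.7]
560 350 [383.9 641.8  45.5]
520 305 [359.3 532.2  44.1]
570 265 [191.3 564.4  47.2]
620 220 [198.8 539.5 259.7]
600 380 [381.  725.4  49.7]
635 205 [185.4 535.6 296.6]
0.95
```

Emit:
{"api": "move_arm", "payload": {"targets": [[5,-6,-8,0,0,-5,0],[11,-12,-10,0,0,-10,0],[16,-18,-10,0,0,-15,0],[21,-24,-10,0,0,-19.4,0],[26,-30,-10,0,0,-19.4,0],[31,-36,-10,0,0,-19.4,0],[37,-42,-10,0,0,-19.4,0],[37,-42,-10,0,0,-19.4,0],[37,-42,-10,0,0,-19.4,0],[37,-42,-10,0,0,-19.4,0],[37,-42,-10,0,0,-19.4,0]]}}

```text
clock: 2.33
position: [481.3, 99.4, 331.3]
ee_rot: [-0.706, 0.708, 0.0, -0.0]
contact_force: [0.3, 0.6, -0.5]
gripper_width: 85.6
```

```bash
python3 - <<'E'
from h import *
np.set_printoptions(precision=1,suppress=True)
s=arm.read_state();print(s["clock"],s["position"],s["joint_vel"],R.from_quat(s["ee_rot"]).as_matrix())
cam=w2c("wrist");im,d=arm.get_image("wrist");cv2.imwrite("pics/wrist1.png",im);np.save("wrist1.npy",d)
for t in("hinge_a_grip","hinge_a_pin","hinge_a_stub"):
    for r in arm.tip_of(t,"wrist"):
        if r["score"]>.2: print(t,np.round(r["uv"],1),round(r["score"],2),at_z("wrist",r["uv"],36,cam))
E
```

```text
2.325 [481.3  99.4 331.3] [ 0. -0. -0. -0.  0. -0.] [[-0. -1. -0.]
 [-1.  0. -0.]
 [ 0.  0. -1.]]
hinge_a_grip [334.  271.2] 0.97 [317.5  80.9  36. ]
hinge_a_grip [323.  135.2] 0.71 [532.2  98.2  36. ]
hinge_a_pin [310.4 101. ] 0.8 [578.6 115.6  36. ]
hinge_a_pin [330.6 241.6] 0.59 [368.9  86.7  36. ]
hinge_a_stub [308.7 226.2] 0.9 [394.7 120.7  36. ]
hinge_a_stub [282.6  81.7] 0.62 [603.7 153.3  36. ]
hinge_a_stub [325.2 134.3] 0.62 [533.5  95.1  36. ]
```

View pics/wrist1.png

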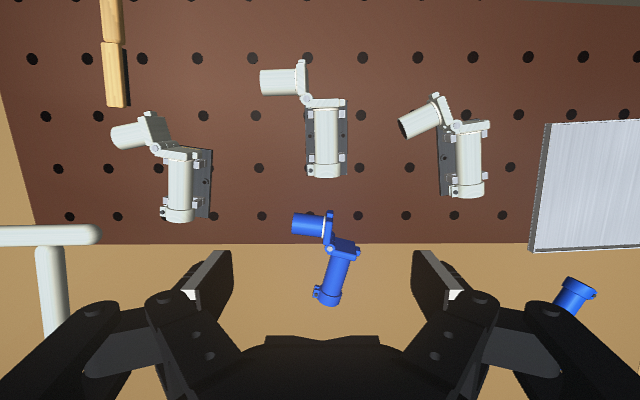

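```bash
cat > fit.py <<'E'
from h import *
from scipy.optimize import minimize
def sdf(X,gx,gy,yaw,th):
    """unsigned distance of points to union of hinge parts (approx)"""
    def loc(P,o,a):
        c,s=np.cos(a),np.sin(a);d=P-o;return np.stack([c*d[:,0]+s*d[:,1],-s*d[:,0]+c*d[:,1],d[:,2]],-1)
    L=loc(X,np.array([gx,gy,36.]),yaw)
    def cyl(Q,x0,x1,r,cy=0):
        a=np.hypot(Q[:,1]-cy,Q[:,2])-r;b=np.abs(Q[:,0]-(x0+x1)/2)-(x1-x0)/2
        return np.minimum(np.maximum(a,b),0)+np.hypot(np.maximum(a,0),np.maximum(b,0))
    def box(Q,lo,hi):
        lo=np.array(lo);hi=np.array(hi);q=np.abs(Q-(lo+hi)/2)-(hi-lo)/2
        return np.minimum(q.max(1),0)+np.linalg.norm(np.maximum(q,0),axis=1)
    pin=np.array([49,24,0.]);M=loc(L,pin,th)   # moving frame, x from pin
    parts=[cyl(L,-38,37,17),cyl(L,-58,-38,20.5),box(L,[37,-27,-26],[49,20,26]),
           cyl(M,12,62,17,-24),box(M,[0,-51,-26],[12,-4,26])]
    return np.abs(np.min(parts,0))
def fit(P,g0,yaw0,th0,rad=130):
    X=P.reshape(-1,3);X=X[(np.hypot(X[:,0]-g0[0]-25,X[:,1]-g0[1]-20)<rad)&(X[:,2]>42)&(X[:,2]<70)]
    f=lambda p:np.minimum(sdf(X,*p),8).mean()
    best=None
    for y in(-.2,0,.2):
      for t in(-.25,0,.25):
        r=minimize(f,[*g0,yaw0+y,th0+t],method="Nelder-Mead",options=dict(initial_simplex=np.array([[g0[0],g0[1],yaw0+y,th0+t]]+[[g0[0]+a,g0[1]+b,yaw0+y+c,th0+t+e] for a,b,c,e in((8,0,0,0),(0,8,0,0),(0,0,.1,0),(0,0,0,.15))])))
        if best is None or r.fun<best.fun:best=r
    return best,len(X)
E
cat > do.py <<'E'
E
python3 - <<'E'
from fit import *
np.set_printoptions(precision=3,suppress=True)
P=cloud("wrist",np.load("wrist1.npy"));np.save("P1.npy",P)
P2=cloud("scene",np.load("scene0.npy"))
for n,uv in dict(L=(180,185),M=(326,138),R=(468,160)).items():
    g=at_z("wrist",uv,50);print(n,g)
    for Q in(P,P2):
        r,k=fit(Q,g[:2],0,1.6,100);print(r.x,round(r.fun,2),k)
# tray: points
m=(P[...,0]>300)&(P[...,1]<-200)&(P[...,2]>10)&(P[...,2]<25);X=P[m];print(len(X),X.min(0),X.max(0))
m=(P2[...,0]>300)&(P2[...,0]<600)&(P2[...,1]<-220)&(P2[...,1]>-460)&(P2[...,2]>11)&(P2[...,2]<20);X=P2[m].astype(np.float32)
print(len(X),cv2.minAreaRect(X[:,:2]))
E
```

```text
L [461.456 307.655  50.   ]
[463.132 313.37   -0.151   1.952] 1.23 3104
[464.299 310.467  -0.15    1.93 ] 1.4 1141
M [528.187  96.629  50.   ]
[530.616  97.369   0.034   1.511] 1.22 3291
[530.868  94.19    0.025   1.573] 1.35 959
R [ 498.034 -104.344   50.   ]
[ 500.267 -110.512    0.163    1.883] 1.44 3157
[ 500.27  -113.103    0.161    1.855] 1.48 743
995 [ 339.346 -426.105   10.018] [ 709.699 -237.317   21.157]Traceback (most recent call last):
  File "<stdin>", line 12, in <module>
cv2.error: OpenCV(4.12.0) /io/opencv/modules/imgproc/src/convhull.cpp:143: error: (-215:Assertion failed) total >= 0 && (depth == CV_32F || depth == CV_32S) in function 'convexHull'
```

```bash
cat > plan.py <<'E'
from fit import *
np.set_printoptions(precision=2,suppress=True)
H=dict(L=(463.5,312.5,-.15,1.945),M=(530.7,96.2,.03,1.535),R=(500.3,-111.3,.162,1.87))
def push(h,th,clr=0,s=42):
    gx,gy,yw,_=H[h];g=np.array([gx,gy])
    rot=lambda a:np.array([[np.cos(a),-np.sin(a)],[np.sin(a),np.cos(a)]])
    pin=g+rot(yw)@[49,24];A=rot(yw+th);n=A@[0,-1];hh=14.5*abs(n[1])+11*abs(n[0])
    return pin+A@[s,-7+hh+clr]
E
python3 - <<'E'
from plan import *
for h in H:
    print(h,"start",push(h,H[h][3],8))
    for t in(1.9,1.6,1.4,1.2,1.0,.8,.6,.4,.2,.1,0,-.05): print(t,push(h,t))
E
```

```text
L start [491.62 366.53]
1.9 [501.74 369.09]
1.6 [514.97 371.28]
1.4 [521.18 371.29]
1.2 [527.97 370.19]
1.0 [535.12 367.61]
0.8 [542.19 363.24]
0.6 [548.64 356.94]
0.4 [553.81 348.77]
0.2 [557.08 339.03]
0.1 [557.89 334.83]
0 [558.41 331.51]
-0.05 [558.57 329.77]
M start [567.12 163.73]
1.9 [556.33 158.03]
1.6 [571.64 163.3 ]
1.4 [578.98 164.07]
1.2 [585.25 163.99]
1.0 [592.1  162.76]
0.8 [599.26 160.01]
0.6 [606.3  155.45]
0.4 [612.65 148.95]
0.2 [617.66 140.61]
0.1 [619.46 135.83]
0 [620.7  130.74]
-0.05 [621.1  128.53]
R start [510.6 -49.8]
1.9 [516.57 -47.18]
1.6 [530.37 -39.72]
1.4 [541.03 -37.68]
1.2 [546.87 -37.22]
1.0 [553.36 -37.65]
0.8 [560.34 -39.36]
0.6 [567.52 -42.7 ]
0.4 [574.4  -47.91]
0.2 [580.36 -55.06]
0.1 [582.8  -59.31]
0 [584.77 -63.97]
-0.05 [585.56 -66.43]
```

Emit:
{"api": "move_arm", "payload": {"targets": [[-5,-0.2,3,0,0,0,255],[-10,-0.4,6,0,0,0,255],[-15,-0.6,10,0,0,0,255],[-20,-0.8,14,0,0,0,255],[-25,-0.9,18,0,0,0,255],[-26.8,-0.9,23,0,0,0,255],[-26.8,-0.9,27,0,0,0,255],[-26.8,-0.9,30.7,0,0,0,255],[-26.8,-0.9,30.7,0,0,0,255]]}}

```text
clock: 3.65
position: [487.5, 368.2, 21.4]
ee_rot: [0.708, -0.707, 0.0, 0.004]
contact_force: [-0.0, -0.6, -0.2]
gripper_width: -0.2
```

```bash
python3 - <<'E'
from h import *
s=arm.read_state();print(s["position"],s["joint_vel"],s["clock"])
im,d=arm.get_image("wrist");cv2.imwrite("pics/wrist2.png",im)
E
```

```text
[487.50933005 368.18104463  21.35316085] [-0.00876745 -0.05912825  0.06058093  0.02760152 -0.0157603   0.00100501] 3.65
```

View pics/wrist2.png

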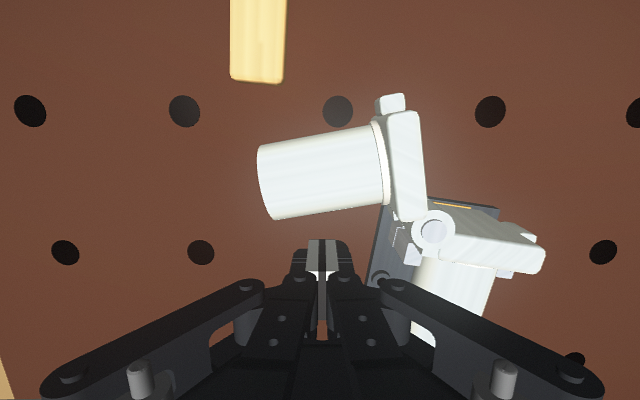

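```bash
python3 - <<'E'
from h import *
for p in((231,78),(283,82)):print(at_z("wrist",p,24))
P=np.load("P1.npy");print(P[100,108],P[100,125],P[105,117])
E
```

```text
[575.35160357 410.15707188  24.        ]
[573.75180724 387.26206145  24.        ]
[579.55657535 407.02817637  25.28670919] [580.27292174 388.82434474  15.6688348 ] [572.9272916  396.83225977  23.11658519]
```

Emit:
{"api": "move_arm", "payload": {"targets": [[-0.2,-0.6,0,0,0,0,255],[-0.3,-1.2,0,0,0,0,255],[-0.4,-1.8,0,0,0,0,255],[-0.4,-2.4,0,0,0,0,255]]}}

```text
clock: 4.2
position: [511.4, 370.9, 24.0]
ee_rot: [-0.707, 0.708, 0.001, -0.004]
contact_force: [-8.6, -0.7, 2.0]
gripper_width: -0.1
```

Emit:
{"api": "move_arm", "payload": {"targets": [[0,-0.4,0,0,0,0,255],[0,-0.7,0,0,0,0,255],[0,-0.7,0,0,0,0,255]]}}

```text
clock: 4.58
position: [517.5, 370.2, 23.4]
ee_rot: [-0.706, 0.708, 0.001, -0.005]
contact_force: [-8.3, -2.2, 2.2]
gripper_width: 0.2
```

Emit:
{"api": "move_arm", "payload": {"targets": [[0.1,-0.4,0,0,0,0,255],[0.1,-0.7,0,0,0,0,255],[0.2,-1.1,0,0,0,0,255],[0.3,-1.4,0,0,0,0,255],[0.3,-1.4,0,0,0,0,255]]}}

```text
clock: 5.2
position: [529.6, 365.8, 22.6]
ee_rot: [-0.706, 0.708, 0.001, -0.007]
contact_force: [-11.8, -3.8, 3.1]
gripper_width: -0.0
```

Emit:
{"api": "move_arm", "payload": {"targets": [[0.2,-0.4,0,0,0,0,255],[0.5,-0.7,0,0,0,0,255],[0.8,-1.0,0,0,0,0,255],[1.1,-1.4,0,0,0,0,255],[1.1,-1.4,0,0,0,0,255]]}}

```text
clock: 5.82
position: [544.2, 357.6, 23.7]
ee_rot: [-0.706, 0.708, 0.002, -0.005]
contact_force: [-13.2, 1.9, 3.5]
gripper_width: 0.3
```

Emit:
{"api": "move_arm", "payload": {"targets": [[0.3,-0.2,0,0,0,0,255],[0.6,-0.4,0,0,0,0,255],[0.9,-0.5,0,0,0,0,255],[1.3,-0.6,0,0,0,0,255],[1.3,-0.6,0,0,0,0,255]]}}

```text
clock: 6.45
position: [552.9, 347.9, 25.3]
ee_rot: [-0.707, 0.707, 0.002, 0.0]
contact_force: [-9.5, 7.1, 3.5]
gripper_width: 0.0
```

```bash
python3 - <<'E'
from h import *
im,d=arm.get_image("wrist");cv2.imwrite("pics/wrist3.png",im)
E
```

```text
(no output)
```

View pics/wrist3.png

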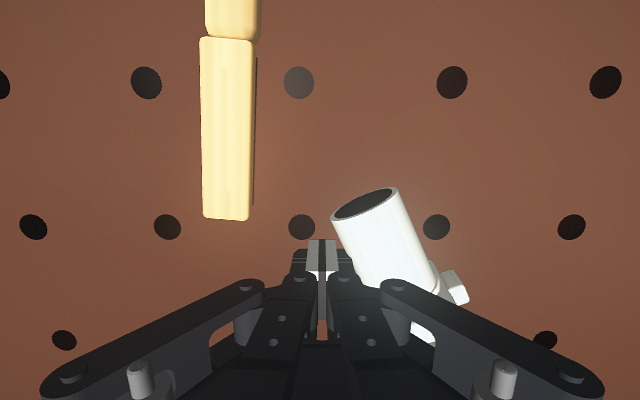

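Emit:
{"api": "move_arm", "payload": {"targets": [[0.3,-0.1,0,0,0,0,255],[0.6,-0.2,0,0,0,0,255],[0.9,-0.3,0,0,0,0,255],[0.9,-0.3,0,0,0,0,255]]}}

```text
clock: 7.0
position: [557.4, 340.2, 26.1]
ee_rot: [0.707, -0.707, -0.001, -0.002]
contact_force: [-7.9, 7.7, 5.1]
gripper_width: 0.1
```

Emit:
{"api": "move_arm", "payload": {"targets": [[0.3,0,0,0,0,0,255],[0.6,0,0,0,0,0,255],[0.9,0,0,0,0,0,255],[0.9,0,0,0,0,0,255]]}}

```text
clock: 7.5
position: [559.4, 332.6, 26.8]
ee_rot: [0.707, -0.707, -0.001, -0.005]
contact_force: [-5.1, 9.8, 3.0]
gripper_width: 0.3
```

Emit:
{"api": "move_arm", "payload": {"targets": [[0.3,0,0,0,0,0,255],[0.6,0,0,0,0,0,255],[0.6,0,0,0,0,0,255]]}}

```text
clock: 7.88
position: [559.6, 331.5, 27.0]
ee_rot: [0.708, -0.706, -0.002, -0.009]
contact_force: [-8.0, 21.6, 0.3]
gripper_width: -0.1
```

```bash
python3 - <<'E'
from h import *
im,d=arm.get_image("wrist");cv2.imwrite("pics/wrist4.png",im)
im,d=arm.get_image("scene");cv2.imwrite("pics/scene4.png",im[200:360,340:520]);cv2.imwrite("pics/scene4.png",cv2.resize(im[200:360,340:520],None,fx=4,fy=3.7))
E
```

```text
(no output)
```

View pics/wrist4.png

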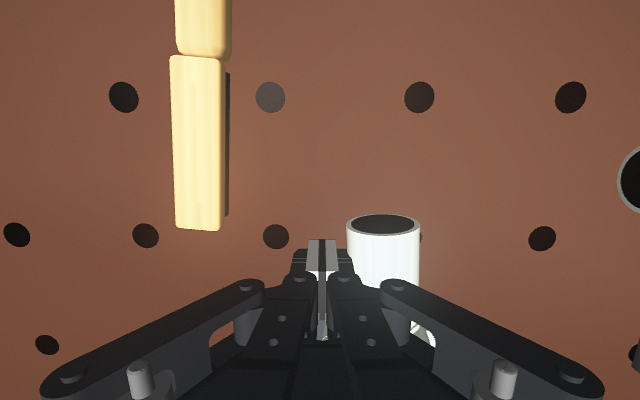

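View pics/scene4.png

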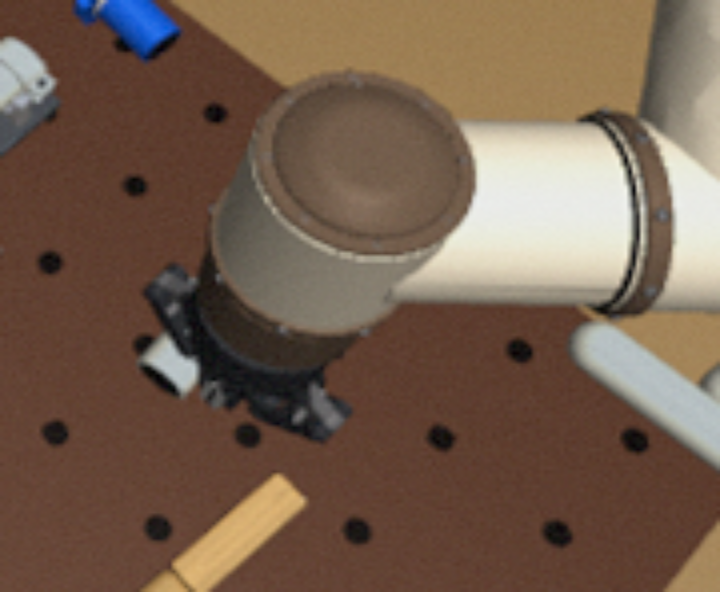

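Emit:
{"api": "move_arm", "payload": {"targets": [[-1.5,0,0,0,0,0,255],[-3.5,0,-1,0,0,0,255],[-3.5,1,-6,0,0,0,255],[-3,2,-12,0,0,0,255],[0,4,-18,0,0,0,255],[5,5,-24,0,0,0,255],[5,5,-24,0,0,0,255],[5,5,-24,0,0,0,255],[5,5,-24,0,0,0,255]]}}

```text
clock: 9.1
position: [507.5, 272.0, 262.4]
ee_rot: [-0.707, 0.707, 0.0, -0.002]
contact_force: [0.3, -0.2, 0.1]
gripper_width: -0.2
```

```bash
cat > look.py <<'E'
from plan import *
import sys
tag=sys.argv[1]
s=arm.read_state();print(s["clock"],s["position"],np.abs(s["joint_vel"]).max())
cam=w2c("wrist");im,d=arm.get_image("wrist");cv2.imwrite(f"pics/{tag}.png",im);np.save(tag+".npy",d)
P=cloud("wrist",d,cam)
for a in sys.argv[2:]:
    h,th=a.split(":")
    r,k=fit(P,H[h][:2],H[h][2],float(th),100);print(h,r.x,round(r.fun,2),k)
E
python3 look.py w5 L:0.2 M:1.5
```

```text
9.1 [507.53 272.02 262.36] 0.019531793783140905
L [465.12 310.1   -0.16   0.22] 1.01 4017
M [531.29  94.43   0.04   1.49] 1.41 4593
```

View pics/w5.png

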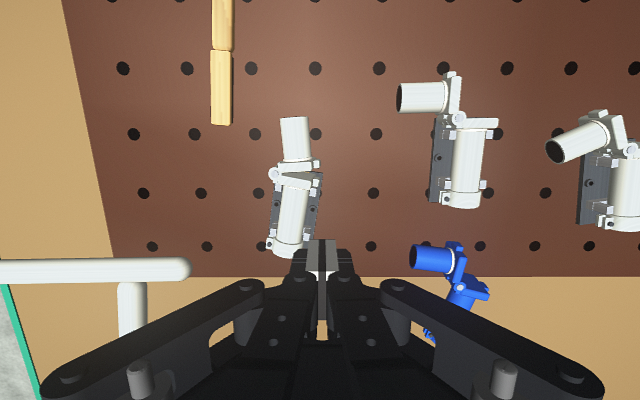

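Emit:
{"api": "move_arm", "payload": {"targets": [[4,-2,5,0,0,0,255],[8,-4,10,0,0,0,255],[10.6,-5.4,15,0,0,0,255],[10.6,-5.5,20,0,0,0,255],[10.6,-5.5,24,0,0,0,255],[10.6,-5.6,24,0,0,0,255],[10.6,-5.6,24,0,0,0,255]]}}

```text
clock: 10.02
position: [564.7, 166.7, 24.7]
ee_rot: [0.707, -0.707, 0.0, -0.0]
contact_force: [0.3, 0.1, -0.2]
gripper_width: 0.1
```

Emit:
{"api": "move_arm", "payload": {"targets": [[0.1,-0.5,0,0,0,0,255],[0.1,-1,0,0,0,0,255],[0.1,-1.5,0,0,0,0,255],[0.1,-2.0,0,0,0,0,255],[0.1,-2.0,0,0,0,0,255]]}}

```text
clock: 10.65
position: [584.4, 164.9, 24.3]
ee_rot: [-0.707, 0.707, -0.0, 0.0]
contact_force: [-0.6, 0.6, -1.0]
gripper_width: -0.0
```

Emit:
{"api": "move_arm", "payload": {"targets": [[0,-0.4,0,0,0,0,255],[0,-0.8,0,0,0,0,255],[0.2,-1.2,0,0,0,0,255],[0.3,-1.5,0,0,0,0,255],[0.3,-1.5,0,0,0,0,255]]}}

```text
clock: 11.28
position: [599.5, 161.9, 24.4]
ee_rot: [-0.707, 0.707, -0.0, 0.001]
contact_force: [0.7, 0.5, -0.4]
gripper_width: 0.1
```

Emit:
{"api": "move_arm", "payload": {"targets": [[0.2,-0.4,0,0,0,0,255],[0.5,-0.7,0,0,0,0,255],[0.8,-1.0,0,0,0,0,255],[1.1,-1.4,0,0,0,0,255],[1.1,-1.4,0,0,0,0,255]]}}

```text
clock: 11.9
position: [613.5, 150.6, 24.3]
ee_rot: [-0.707, 0.707, -0.0, 0.0]
contact_force: [-0.6, -0.6, 0.3]
gripper_width: 0.1
```

Emit:
{"api": "move_arm", "payload": {"targets": [[0.4,-0.2,0,0,0,0,255],[0.8,-0.5,0,0,0,0,255],[1.2,-0.6,0,0,0,0,255],[1.5,-0.7,0,0,0,0,255],[1.5,-0.7,0,0,0,0,255]]}}

```text
clock: 12.52
position: [620.1, 135.6, 24.4]
ee_rot: [-0.707, 0.707, -0.0, 0.0]
contact_force: [-0.2, 0.4, -0.3]
gripper_width: -0.1
```

Emit:
{"api": "move_arm", "payload": {"targets": [[0.3,0,0,0,0,0,255],[0.6,-0.1,0,0,0,0,255],[0.8,-0.1,0,0,0,0,255],[0.8,-0.1,0,0,0,0,255]]}}

```text
clock: 13.02
position: [620.8, 127.6, 24.3]
ee_rot: [-0.707, 0.707, -0.0, -0.0]
contact_force: [0.7, 0.5, 0.1]
gripper_width: 0.2
```

Emit:
{"api": "move_arm", "payload": {"targets": [[0.3,0,0,0,0,0,255],[0.6,0,0,0,0,0,255],[0.6,0,0,0,0,0,255]]}}

```text
clock: 13.4
position: [620.8, 121.9, 24.3]
ee_rot: [-0.707, 0.707, 0.0, 0.0]
contact_force: [-0.5, 0.7, 0.1]
gripper_width: -0.2
```

Emit:
{"api": "move_arm", "payload": {"targets": [[0.2,0,0,0,0,0,255],[0.5,0,0,0,0,0,255],[0.5,0,0,0,0,0,255]]}}

```text
clock: 13.78
position: [621.1, 120.7, 24.4]
ee_rot: [0.707, -0.707, -0.001, -0.003]
contact_force: [-3.0, 14.2, -1.0]
gripper_width: 0.2
```

Emit:
{"api": "move_arm", "payload": {"targets": [[-1.5,0,0,0,0,0,255],[-3,0,-1,0,0,0,255],[-3,1,-7,0,0,0,255],[0,4,-13,0,0,0,255],[3,7,-19,0,0,0,255],[6,10,-22,0,0,0,255],[9,12,-22,0,0,0,255],[9,12,-22,0,0,0,255],[9,12,-22,0,0,0,255],[9,12,-22,0,0,0,255]]}}

```text
clock: 15.02
position: [501.3, 27.5, 243.8]
ee_rot: [0.707, -0.707, -0.0, 0.0]
contact_force: [0.9, 0.0, 0.7]
gripper_width: -0.2
```

```bash
python3 look.py w6 M:0.1 R:1.87
```

```text
15.025 [501.33  27.51 243.81] 0.007756213174819543
M [531.86  94.2   -0.01  -0.01] 0.93 5206
R [ 500.05 -112.91    0.16    1.89] 1.41 4623
```

View pics/w6.png

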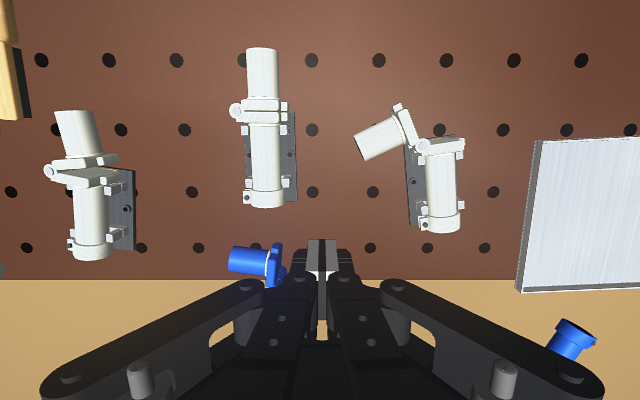

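Emit:
{"api": "move_arm", "payload": {"targets": [[4,-0.4,5,0,0,0,255],[7.5,-0.7,10,0,0,0,255],[7.5,-0.7,15,0,0,0,255],[7.5,-0.7,19,0,0,0,255],[7.5,-0.7,22,0,0,0,255],[7.5,-0.7,22,0,0,0,255]]}}

```text
clock: 15.82
position: [506.3, -48.1, 21.6]
ee_rot: [0.707, -0.707, -0.002, 0.003]
contact_force: [-0.4, -0.0, 0.3]
gripper_width: 0.1
```

Emit:
{"api": "move_arm", "payload": {"targets": [[-0.2,-0.6,0,0,0,0,255],[-0.6,-1.2,0,0,0,0,255],[-0.9,-1.8,0,0,0,0,255],[-1.1,-2.4,0,0,0,0,255],[-1.2,-2.8,0,0,0,0,255]]}}

```text
clock: 16.45
position: [536.3, -35.9, 24.6]
ee_rot: [-0.707, 0.707, -0.0, 0.0]
contact_force: [-1.1, -1.0, -0.5]
gripper_width: -0.1
```

Emit:
{"api": "move_arm", "payload": {"targets": [[0,-0.5,0,0,0,0,255],[0,-1.0,0,0,0,0,255],[0,-1.4,0,0,0,0,255],[0,-1.7,0,0,0,0,255],[0,-1.7,0,0,0,0,255]]}}

```text
clock: 17.08
position: [553.3, -36.1, 24.3]
ee_rot: [-0.707, 0.707, -0.0, 0.0]
contact_force: [-0.6, -0.9, -0.3]
gripper_width: -0.7
```

Emit:
{"api": "move_arm", "payload": {"targets": [[0,-0.4,0,0,0,0,255],[0.1,-0.7,0,0,0,0,255],[0.4,-1.1,0,0,0,0,255],[0.6,-1.5,0,0,0,0,255],[0.6,-1.5,0,0,0,0,255]]}}

```text
clock: 17.7
position: [568.3, -42.3, 24.3]
ee_rot: [-0.707, 0.707, -0.0, 0.0]
contact_force: [0.5, 0.2, 0.1]
gripper_width: -0.1
```

Emit:
{"api": "move_arm", "payload": {"targets": [[0.2,-0.3,0,0,0,0,255],[0.5,-0.6,0,0,0,0,255],[0.8,-0.8,0,0,0,0,255],[1.0,-1.0,0,0,0,0,255],[1.0,-1.0,0,0,0,0,255]]}}

```text
clock: 18.32
position: [578.3, -52.3, 24.4]
ee_rot: [-0.707, 0.707, -0.0, 0.0]
contact_force: [-0.4, -0.4, -0.4]
gripper_width: 0.0
```

Emit:
{"api": "move_arm", "payload": {"targets": [[0.3,-0.2,0,0,0,0,255],[0.6,-0.4,0,0,0,0,255],[0.8,-0.5,0,0,0,0,255],[0.8,-0.5,0,0,0,0,255]]}}

```text
clock: 18.82
position: [580.3, -56.4, 24.0]
ee_rot: [-0.707, 0.707, 0.003, -0.0]
contact_force: [-8.9, 17.9, 6.3]
gripper_width: 0.3
```

Emit:
{"api": "move_arm", "payload": {"targets": [[-1.5,0,0,0,0,0,255],[-3,0.5,-1,0,0,0,200],[-3,1,-7,0,0,0,100],[0,4,-13,0,0,0,0],[5,6,-19,0,0,0,0],[10,8,-23,0,0,0,0],[14,10,-23,0,0,0,0],[14,10,-23,0,0,0,0],[14,10,-23,0,0,0,0],[14,10,-23,0,0,0,0]]}}

```text
clock: 20.08
position: [482.9, -199.3, 253.7]
ee_rot: [0.707, -0.707, -0.0, 0.0]
contact_force: [-0.5, 0.0, 0.4]
gripper_width: 85.3
```

```bash
python3 look.py w7 R:0.4
```

```text
20.075 [ 482.9  -199.25  253.72] 0.009827943196701786
R [ 501.83 -112.61    0.13    0.44] 0.94 4849
```

View pics/w7.png

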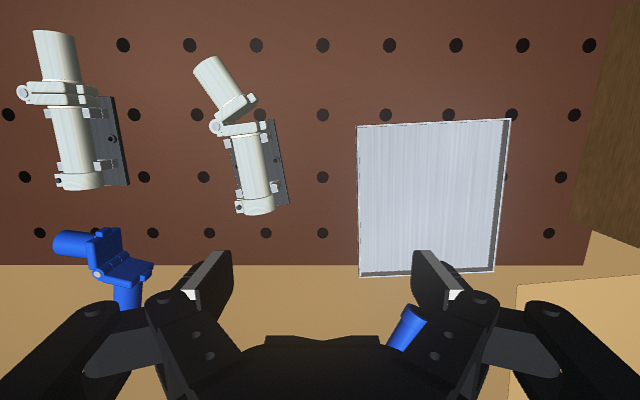

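```bash
python3 - <<'E'
from plan import *
c=[at_z("wrist",p,16)[:2] for p in((357,127),(510,119),(495,271),(360,276))]
print(np.array(c));c=np.array(c)
print(c.mean(0),cv2.minAreaRect(c.astype(np.float32)),[np.linalg.norm(c[i]-c[i-1]) for i in range(4)])
for i in range(4):
    e=c[i]-c[i-1];print(i,np.degrees(np.arctan2(e[1],e[0])))
im=cv2.imread("pics/w7.png");cv2.imwrite("pics/w7t.png",cv2.resize(im[100:300,330:530],None,fx=3,fy=3,interpolation=cv2.INTER_CUBIC))
P=cloud("wrist",np.load("w7.npy"));print(P[150,430],P[200,430],P[240,400])
E
```

```text
[[ 545.69 -241.72]
 [ 555.4  -428.6 ]
 [ 350.13 -441.95]
 [ 341.97 -252.58]]
[ 448.3  -341.21] ((447.90789794921875, -341.83599853515625), (205.9368133544922, 189.53634643554688), 3.0510730743408203) [np.float64(204.00741996090326), np.float64(187.12607837990947), np.float64(205.70614413418133), np.float64(189.54615928910854)]
0 3.051070482678553
1 -87.02387937210499
2 -176.2775343004987
3 92.46784831837667
[ 516.64 -339.33    2.17] [ 448.7  -346.88   -0.57] [ 390.28 -309.58    0.51]
```

View pics/w7t.png

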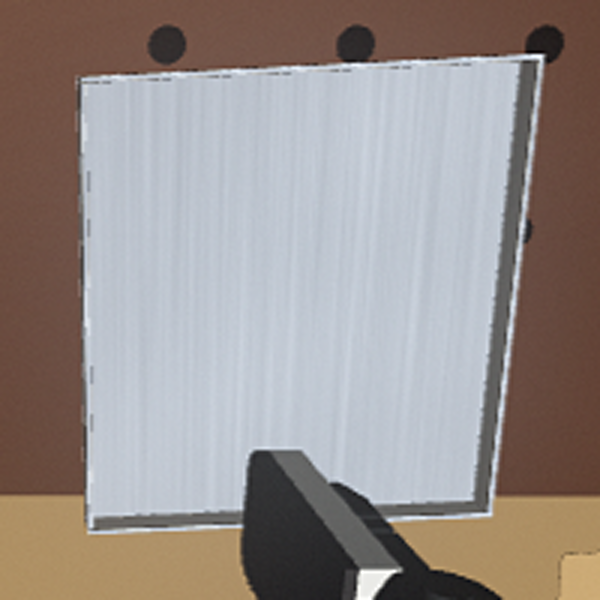

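Emit:
{"api": "move_arm", "payload": {"targets": [[-4,-0.8,4,0,0,-4,0],[-8.7,-1.8,8,0,0,-8.5,0],[-8.7,-1.8,12,0,0,-8.5,0],[-8.7,-1.8,14,0,0,-8.5,0],[-8.7,-1.8,14,0,0,-8.5,0],[-8.7,-1.8,14,0,0,-8.5,0]]}}

```text
clock: 20.88
position: [501.7, -112.6, 115.0]
ee_rot: [0.758, -0.652, 0.001, -0.0]
contact_force: [0.4, -0.5, -0.3]
gripper_width: 85.4
```

```bash
python3 look.py w8 R:0.4; python3 -c "
from h import *
s=arm.read_state();print(R.from_quat(s['ee_rot']).as_matrix().round(3))"
```

```text
20.875 [ 501.7  -112.64  114.96] 0.01600821659580618
R [ 501.04 -112.89    0.13    0.42] 0.93 12072
[[ 0.148 -0.989  0.002]
 [-0.989 -0.148 -0.   ]
 [ 0.    -0.002 -1.   ]]
```

View pics/w8.png

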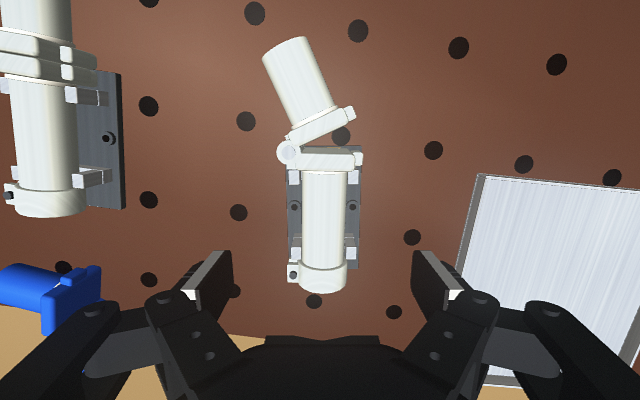

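The view confirms the right grey hinge (tube centre about (323,220)) is lined up between the fingers, bound at about 0.42 rad. The blue one is at the lower left, out of the way.

Emit:
{"api": "move_arm", "payload": {"targets": [[0,0,4,0,0,0,0],[0,0,7.5,0,0,0,0],[0,0,10.1,0,0,0,0],[0,0,10.1,0,0,0,0],[0,0,10.1,0,0,0,255],[0,0,10.1,0,0,0,255],[0,0,10.1,0,0,0,255],[0,0,10.1,0,0,0,255],[0,0,10.1,0,0,0,255],[0,0,10.1,0,0,0,255]]}}

```text
clock: 22.18
position: [501.9, -113.4, 14.8]
ee_rot: [0.758, -0.652, 0.001, -0.001]
contact_force: [-0.9, -1.8, 6.0]
gripper_width: 32.4
```

Emit:
{"api": "move_arm", "payload": {"targets": [[0,0,-1,0,0,0,255],[0,0,-3,0,0,0,255],[0,0,-5.5,0,0,0,255],[0,0,-8,0,0,0,255],[0,0,-10,0,0,0,255],[0,0,-10,0,0,0,255]]}}

```text
clock: 22.92
position: [501.1, -112.8, 114.5]
ee_rot: [0.757, -0.653, 0.001, -0.001]
contact_force: [0.1, 0.4, -3.9]
gripper_width: 32.4
```

```bash
python3 look.py w9
```

```text
22.925 [ 501.11 -112.77  114.53] 0.03689476071059584
```

View pics/w9.png

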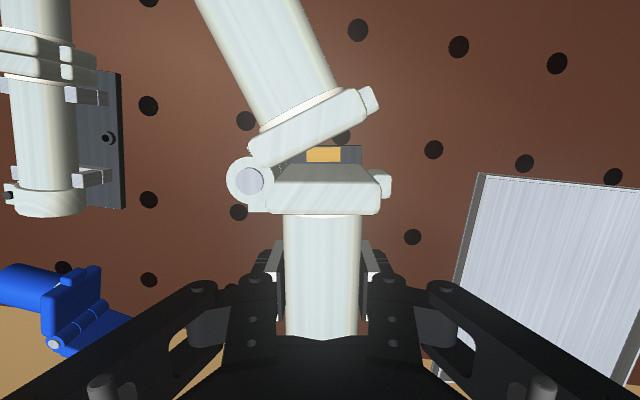

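Emit:
{"api": "move_arm", "payload": {"targets": [[3,2,0,0,0,1,255],[7,4.6,0,0,0,2.5,255],[11,7.2,0,0,0,4,255],[14.5,9.6,0,0,0,5.5,255],[17.4,11.5,0,0,0,5.5,255],[17.4,11.5,2,0,0,5.5,255],[17.4,11.5,4,0,0,5.5,255],[17.4,11.5,5,0,0,5.5,255],[17.4,11.5,5,0,0,5.5,255],[17.4,11.5,5,0,0,5.5,255]]}}

```text
clock: 24.22
position: [413.2, -302.2, 63.7]
ee_rot: [0.725, -0.688, 0.0, -0.0]
contact_force: [-0.1, -0.3, -3.1]
gripper_width: 32.4
```

```bash
python3 look.py w10; python3 - <<'E'
from h import *
im,d=arm.get_image("side");cv2.imwrite("pics/s10.png",cv2.resize(im[180:360,200:420],None,fx=3.3,fy=3.3))
im,d=arm.get_image("scene");cv2.imwrite("pics/c10.png",cv2.resize(im[60:220,180:380],None,fx=3.5,fy=3.5))
E
```

```text
24.225 [ 413.24 -302.2    63.68] 0.009296651750433623
```

View pics/w10.png

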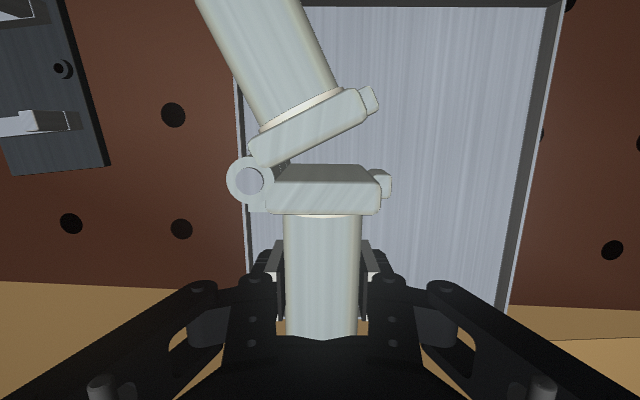

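View pics/s10.png

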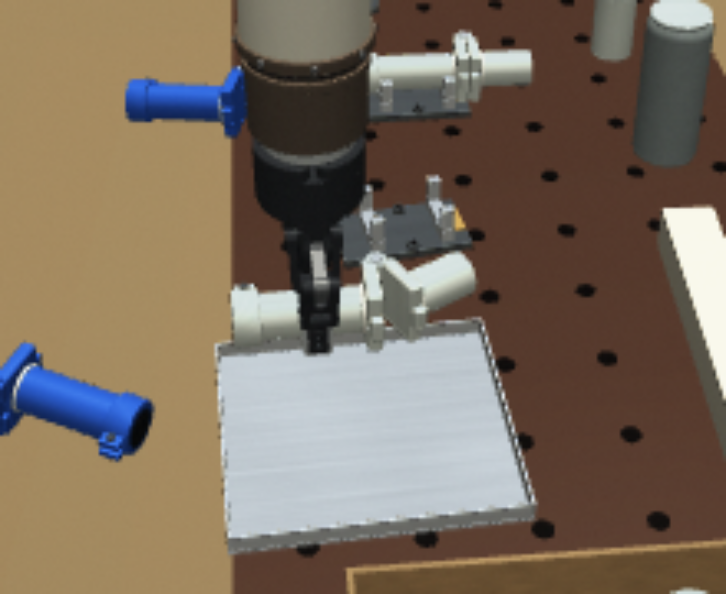

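View pics/c10.png

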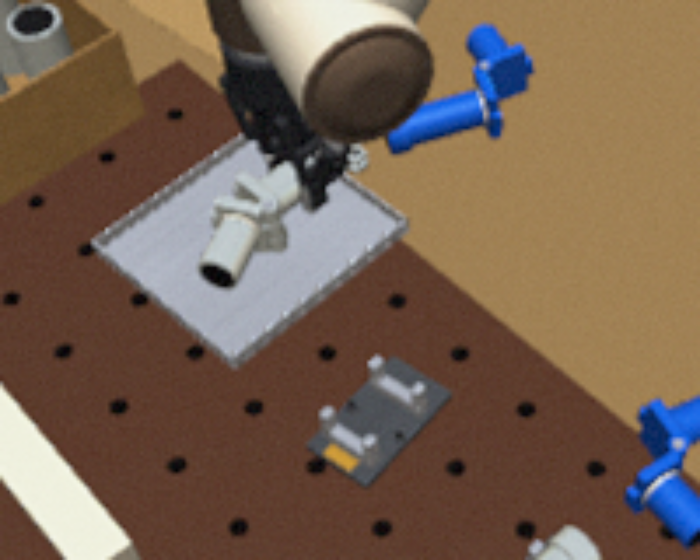

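Emit:
{"api": "move_arm", "payload": {"targets": [[0.5,0,1.5,0,0,0,255],[0.5,0,3,0,0,0,255],[0.5,0,4,0,0,0,255],[0.5,0,4.7,0,0,0,255],[0.5,0,5.1,0,0,0,255],[0.5,0,5.1,0,0,0,255]]}}

```text
clock: 25.12
position: [413.0, -307.2, 12.1]
ee_rot: [0.725, -0.688, -0.0, 0.0]
contact_force: [-0.1, 0.6, -3.2]
gripper_width: 32.2
```

Emit:
{"api": "move_arm", "payload": {"targets": [[0,0,0.2,0,0,0,255],[0,0,0.4,0,0,0,255],[0,0,0.5,0,0,0,255],[0,0,0.5,0,0,0,255]]}}

```text
clock: 25.62
position: [413.0, -307.2, 7.5]
ee_rot: [0.725, -0.688, 0.0, -0.0]
contact_force: [-0.5, -0.3, -1.0]
gripper_width: 32.4
```

Emit:
{"api": "move_arm", "payload": {"targets": [[0,0,0.1,0,0,0,255],[0,0,0.2,0,0,0,255],[0,0,0.2,0,0,0,255]]}}

```text
clock: 26.0
position: [412.5, -307.3, 6.5]
ee_rot: [0.725, -0.688, -0.0, 0.0]
contact_force: [-4.7, 1.5, 8.1]
gripper_width: 32.9
```

Emit:
{"api": "move_arm", "payload": {"targets": [[0,0,0.2,0,0,0,125],[0,0,0.1,0,0,0,100],[0,0,0.0,0,0,0,100],[0,0,0,0,0,0,100],[0,0,-3,0,0,0,100],[0,0,-7,0,0,0,100],[0,0,-12,0,0,0,0],[0,0,-18,0,0,0,0],[0,0,-18,0,0,0,0],[0,0,-18,0,0,0,0]]}}

```text
clock: 27.25
position: [412.5, -306.8, 184.9]
ee_rot: [0.725, -0.689, -0.0, -0.0]
contact_force: [0.1, 0.8, -0.9]
gripper_width: 85.4
```

```bash
cat > trayfit.py <<'E'
from fit import *
import sys
np.set_printoptions(precision=3,suppress=True)
tag,gx,gy,yw,th=sys.argv[1],*map(float,sys.argv[2:])
print(arm.read_state()["clock"],arm.read_state()["position"])
cam=w2c("wrist");im,d=arm.get_image("wrist");cv2.imwrite(f"pics/{tag}.png",im);np.save(tag+".npy",d)
P=cloud("wrist",d,cam);P[...,2]+=36-28.5
r,k=fit(P,(gx,gy),yw,th,100);print(r.x,r.fun,k)
E
python3 trayfit.py w11 413 -307 .05 .42
```

```text
27.25 [ 412.525 -306.782  184.915]
[ 411.731 -308.598    0.134    0.317] 2.035152175483108 6319
```

View pics/w11.png

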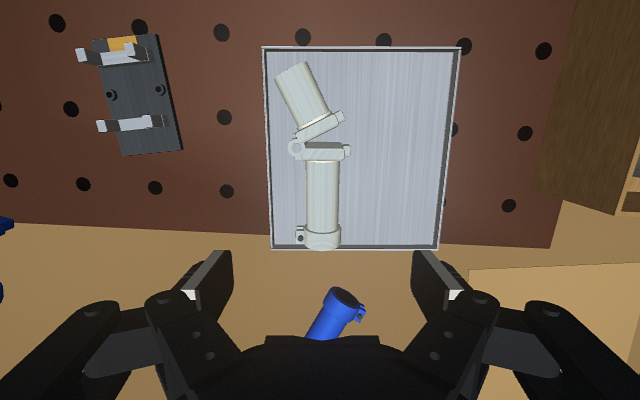

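```bash
python3 - <<'E'
from fit import *
np.set_printoptions(precision=1,suppress=True)
for p in((263,47),(460,48),(440,249),(272,249)):print(at_z("wrist",p,16))
print("collar end top",at_z("wrist",(322,249),40), "stub end",at_z("wrist",(292,63),45.5),"flangetops",at_z("wrist",(328,143),54.5))
P=cloud("wrist",np.load("w11.npy"))
for v in(75,95,115,130,142,150,165,180,200,220,230,240): 
    row=P[v,285:350];i=row[:,2].argmax();print(v,i+285,row[i])
E
cd pics; python3 -c "
import cv2;im=cv2.imread('w11.png');cv2.imwrite('w11c.png',cv2.resize(im[35:260,250:475],None,fx=2.6,fy=2.6,interpolation=2))"
```

```text
[ 545.3 -243.4   16. ]
[ 554.  -428.8   16. ]
[ 349.8 -442.1   16. ]
[ 339.8 -253.5   16. ]
collar end top [ 353.3 -309.2   40. ] stub end [ 527.8 -274.1   45.5] flangetops [ 462.3 -308.9   54.5]
75 289 [ 517.6 -272.2   49. ]
95 295 [ 479.3 -303.   325.9]
115 334 [ 486.5 -312.7   54.2]
130 318 [ 473.1 -299.4   55.3]
142 301 [ 461.9 -284.7   53.7]
150 295 [ 479.3 -303.   325.9]
165 320 [ 440.8 -302.7   44. ]
180 322 [ 426.4 -305.4   43.2]
200 326 [ 406.5 -310.3   42.1]
220 319 [ 479.3 -303.   325.9]
230 325 [ 374.4 -311.1   40. ]
240 318 [ 364.3 -304.5   42.9]
```

View pics/w11c.png

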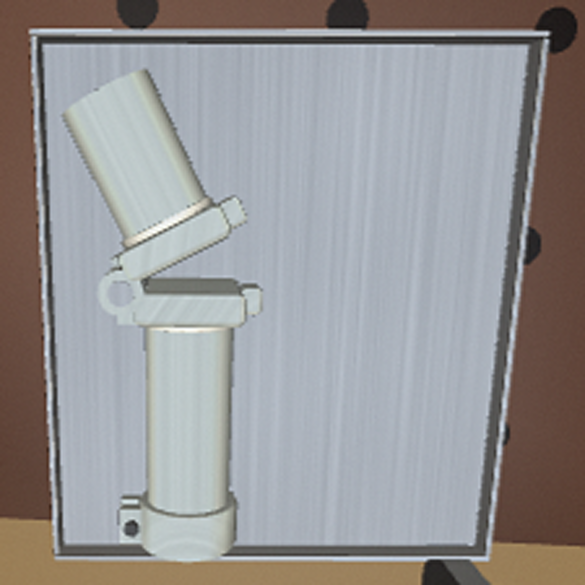

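```bash
python3 - <<'E'
from fit import *
np.set_printoptions(precision=1,suppress=True)
P=cloud("scene",np.load("scene0.npy"))
for u,v in((115,80),(150,115),(155,131),(215,92),(218,75),(172,42),(135,75),(173,52)):print(u,v,P[v,u])
m=(P[...,1]<-440)&(P[...,1]>-800)&(P[...,0]>300)&(P[...,0]<900)&(P[...,2]>30)&(P[...,2]<250)
X=P[m];print(X.min(0),X.max(0),np.percentile(X,[2,98],axis=0))
E
```

```text
115 80 [ 665.4 -738.9   78.9]
150 115 [ 662.9 -537.5   72.4]
155 131 [ 673.8 -539.9    7.2]
215 92 [ 441.7 -539.7   14. ]
218 75 [ 379.5 -613.4    1.2]
172 42 [   31.  -1938.7  -752.7]
135 75 [ 615.5 -678.9  105.7]
173 52 [ 472.6 -686.9  106.4]
[ 418.4 -743.7   30. ] [ 743.9 -440.3  110.7] [[ 424.2 -738.9   33.1]
 [ 718.2 -464.3  107.3]]
```

Emit:
{"api": "move_arm", "payload": {"targets": [[-5.5,-0.8,0,0,0,1,0],[-11.5,-1.6,0,0,0,2,0],[-17.5,-2.4,0,0,0,4,0],[-23.5,-3.2,0,0,0,6,0],[-29.5,-4,0,0,0,8,0],[-35.5,-5,0,0,0,10,0],[-41.5,-6,0,0,0,11.9,0],[-47.5,-7,0,0,0,11.9,0],[-53.5,-7.8,0,0,0,11.9,0],[-59,-8.4,1,0,0,11.9,0],[-61.4,-8.5,4,0,0,11.9,0],[-61.4,-8.5,6.5,0,0,11.9,0],[-61.4,-8.5,6.5,0,0,11.9,0],[-61.4,-8.5,6.5,0,0,11.9,0]]}}

```text
clock: 29.05
position: [466.1, 310.2, 120.3]
ee_rot: [-0.65, 0.76, -0.0, -0.0]
contact_force: [-0.4, 0.4, 0.4]
gripper_width: 85.5
```

```bash
python3 look.py w12 L:0.22; python3 -c "
from h import *
s=arm.read_state();print(R.from_quat(s['ee_rot']).as_matrix().round(3))"
```

```text
29.05 [466.14 310.21 120.27] 0.022279754834136103
L [464.96 309.9   -0.16   0.22] 0.99 11567
[[-0.155 -0.988  0.001]
 [-0.988  0.155  0.   ]
 [-0.001 -0.001 -1.   ]]
```

View pics/w12.png

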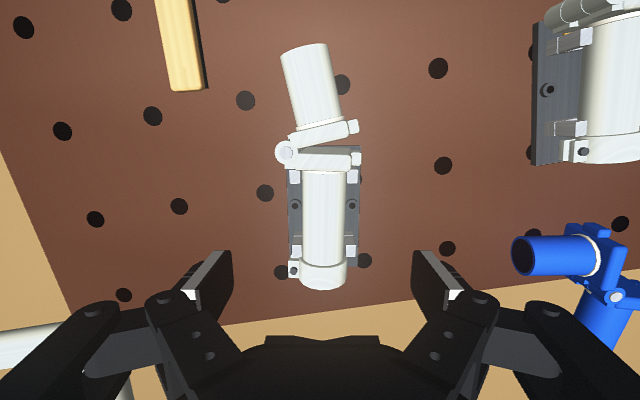

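The left grey hinge (tube about (323,220)) is centred between the fingers, with its flange gap still open. The blue look-alike at (565,255) stays clear.

Emit:
{"api": "move_arm", "payload": {"targets": [[0,0,4,0,0,0,0],[0,0,8,0,0,0,0],[0,0,10.6,0,0,0,0],[0,0,10.6,0,0,0,0],[0,0,10.6,0,0,0,255],[0,0,10.6,0,0,0,255],[0,0,10.6,0,0,0,255],[0,0,10.6,0,0,0,255],[0,0,10.6,0,0,0,255],[0,0,10.6,0,0,0,255]]}}

```text
clock: 30.35
position: [466.1, 309.8, 15.7]
ee_rot: [-0.65, 0.76, -0.0, -0.0]
contact_force: [-0.5, -3.4, 4.8]
gripper_width: 32.7
```

Emit:
{"api": "move_arm", "payload": {"targets": [[0,0,-1,0,0,0,255],[0,0,-3,0,0,0,255],[0,0,-6,0,0,0,255],[0,0,-10,0,0,0,255],[0,0,-13,0,0,0,255],[0,0,-13,0,0,0,255]]}}

```text
clock: 31.1
position: [466.7, 311.7, 146.7]
ee_rot: [-0.65, 0.76, 0.001, 0.003]
contact_force: [0.6, 0.5, -3.7]
gripper_width: 32.6
```

```bash
python3 look.py w13
```

```text
31.1 [466.66 311.65 146.73] 0.06422190613148868
```

View pics/w13.png

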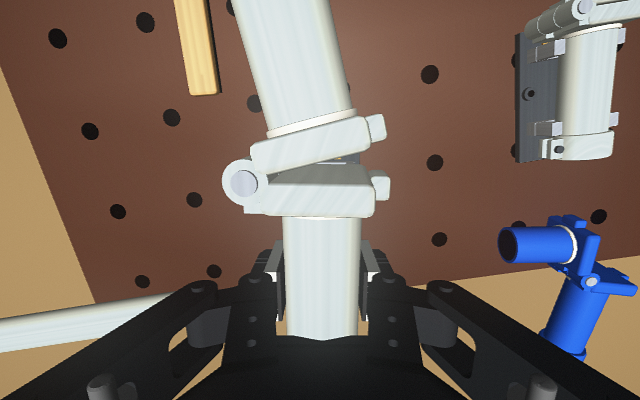

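Emit:
{"api": "move_arm", "payload": {"targets": [[2,0,0,0,0,0,255],[6,-0.3,0,0,0,-1,255],[11,-0.7,0,0,0,-2,255],[16.5,-1.2,0,0,0,-3,255],[22,-1.7,0,0,0,-4,255],[27.5,-2.2,0,0,0,-5,255],[33,-2.7,0,0,0,-6,255],[38.5,-3.2,0,0,0,-7,255],[44,-3.7,0,0,0,-8,255],[49.5,-4.2,0,0,0,-9,255],[55,-4.7,0,0,0,-10,255],[60,-5.2,0,0,0,-11,255],[64.5,-5.5,0,0,0,-11.9,255],[68,-5.8,0,0,0,-11.9,255],[69.8,-5.9,0,0,0,-11.9,255],[69.8,-5.9,3,0,0,-11.9,255],[69.8,-5.9,6,0,0,-11.9,255],[69.8,-5.9,8,0,0,-11.9,255],[69.8,-5.9,8,0,0,-11.9,255],[69.8,-5.9,8,0,0,-11.9,255]]}}

```text
clock: 33.65
position: [416.2, -388.3, 64.8]
ee_rot: [0.726, -0.688, 0.0, 0.0]
contact_force: [0.4, -0.5, -2.6]
gripper_width: 32.4
```

```bash
python3 look.py w14;python3 - <<'E'
from h import *
im,d=arm.get_image("side");cv2.imwrite("pics/s14.png",cv2.resize(im[180:360,200:420],None,fx=3.3,fy=3.3))
E
```

```text
33.65 [ 416.23 -388.28   64.75] 0.014689823536516197
```

View pics/w14.png

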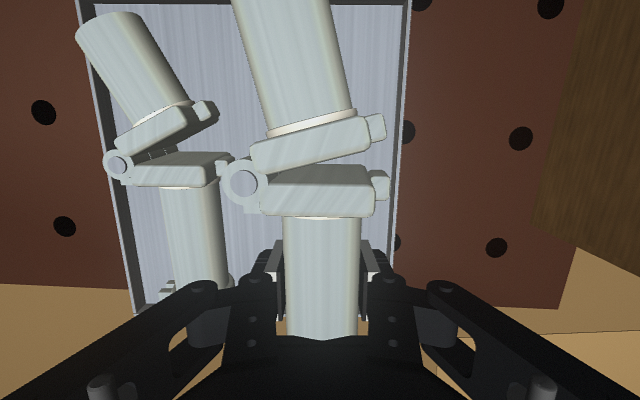

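View pics/s14.png

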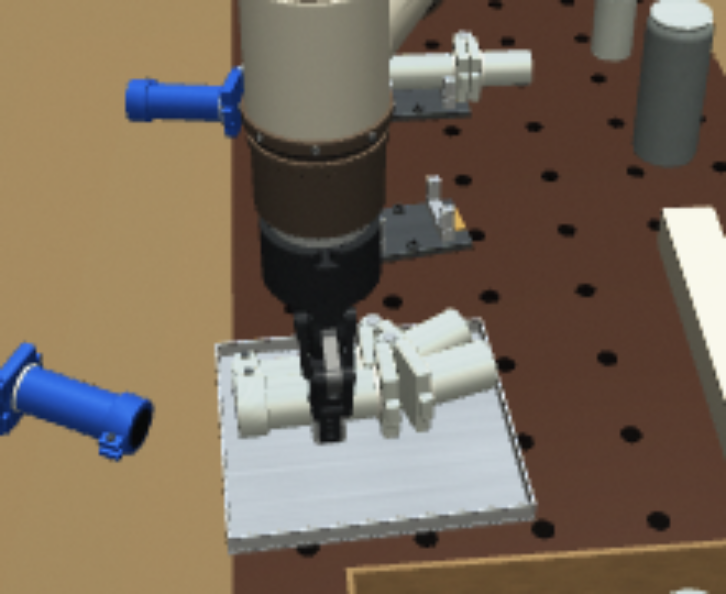

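Emit:
{"api": "move_arm", "payload": {"targets": [[0,0,1.5,0,0,0,255],[0,0,3,0,0,0,255],[0,0,4.2,0,0,0,255],[0,0,5,0,0,0,255],[0,0,5.4,0,0,0,255],[0,0,5.6,0,0,0,255],[0,0,5.7,0,0,0,255],[0,0,5.7,0,0,0,255]]}}

```text
clock: 34.75
position: [415.8, -388.4, 8.1]
ee_rot: [0.725, -0.688, 0.0, 0.0]
contact_force: [-3.9, 0.4, 3.7]
gripper_width: 32.5
```

Contact with the floor (force +3.7 N, height as expected). Releasing.

Emit:
{"api": "move_arm", "payload": {"targets": [[0,0,0.1,0,0,0,125],[0,0,0,0,0,0,105],[0,0,0,0,0,0,105],[0,0,0,0,0,0,105],[0,0,-3,0,0,0,105],[0,0,-7,0,0,0,105],[0,0,-12,0,0,0,0],[0,0,-18,0,0,0,0],[0,0,-18,0,0,0,0],[0,0,-18,0,0,0,0]]}}

```text
clock: 36.0
position: [415.8, -387.9, 187.1]
ee_rot: [0.725, -0.689, -0.0, -0.0]
contact_force: [-0.5, 0.7, -1.2]
gripper_width: 85.7
```

```bash
python3 trayfit.py w15 416 -388.5 .05 .22; python3 - <<'E'
from h import *
im,d=arm.get_image("side");cv2.imwrite("pics/s15.png",cv2.resize(im[120:360,200:520],None,fx=2.4,fy=2.4))
im,d=arm.get_image("scene");cv2.imwrite("pics/c15.png",im)
np.set_printoptions(precision=1,suppress=True)
P=cloud("wrist",np.load("w15.npy"))
im=cv2.imread("pics/w15.png")
X=P.reshape(-1,3);print(X[(X[:,2]<70)&(X[:,2]>20)&(X[:,0]>340)&(X[:,0]<560)&(X[:,1]>-445)&(X[:,1]<-240)][:,2].max())
E
```

```text
36.0 [ 415.755 -387.916  187.144]
[ 414.811 -392.013    0.124    0.122] 4.6621373328440505 11111
56.04843634682868
```

View pics/w15.png

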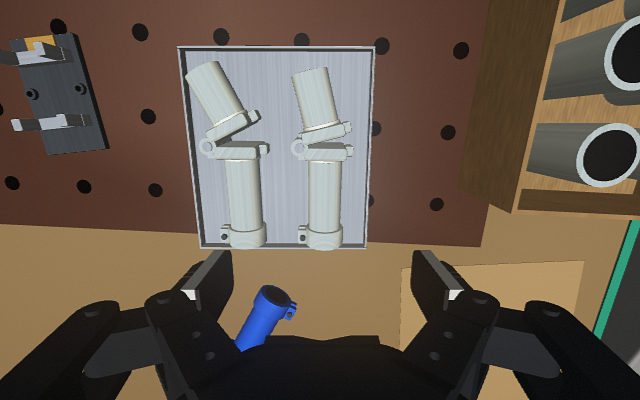

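View pics/s15.png

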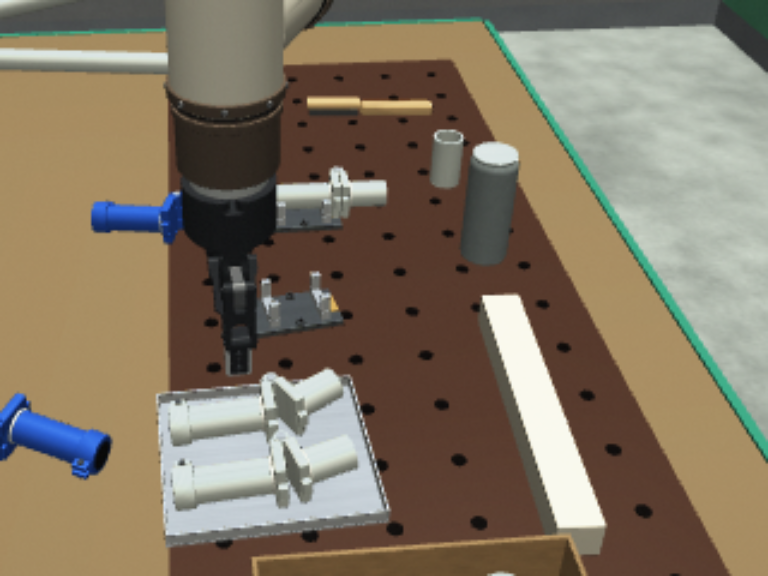

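View pics/c15.png

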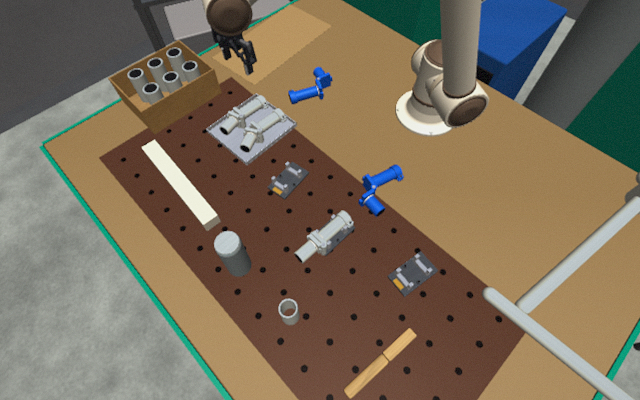

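Emit:
{"api": "move_arm", "payload": {"targets": [[-5.5,-1,0,0,0,3,0],[-11.5,-2,0,0,0,3,0],[-17.5,-3,0,0,0,3,0],[-23.5,-4,0,0,0,3,0],[-29.5,-5,0,0,0,3,0],[-35.5,-6,0,0,0,3,0],[-41.5,-7,0,0,0,3,0],[-46,-7.8,0,0,0,3,0],[-48,-7.9,0,0,0,3,0],[-48,-7.9,0,0,0,3,0],[-48,-7.9,0,0,0,3,0]]}}

```text
clock: 37.52
position: [469.5, 94.5, 186.5]
ee_rot: [-0.707, 0.707, 0.0, -0.001]
contact_force: [-0.0, -0.3, 0.2]
gripper_width: 85.3
```

```bash
python3 look.py w16 M:0.02; python3 -c "
import cv2;im=cv2.imread('pics/w16.png');cv2.imwrite('pics/w16c.png',cv2.resize(im[0:260,220:430],None,fx=2.3,fy=2.3,interpolation=2))"
```

```text
37.525 [469.45  94.55 186.53] 0.011876182280049167
M [532.44  93.93  -0.02   0.  ] 0.97 7721
```

View pics/w16c.png

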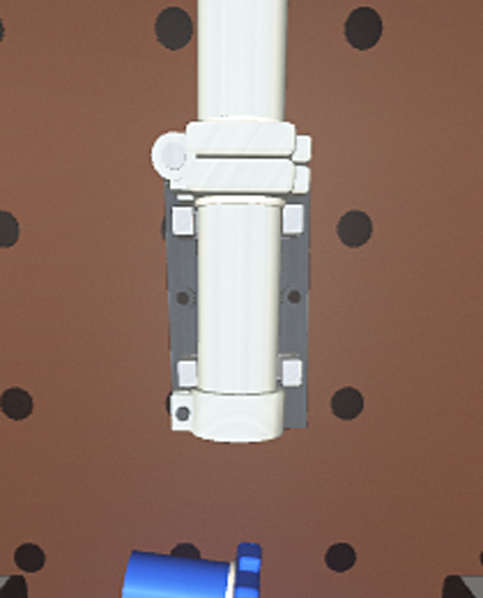

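The middle hinge is shut: its flanges are parallel, the fit gives 0.00 rad, and it is seated in both saddles. The arm is clear, so I'm handing in.

```bash
python3 -c "
from bench import arm
print(arm.job_done(), arm.read_state()['clock'])"
```

```text
the job is handed in; nothing more can be done
the job is handed in; nothing more can be done
```

The job is handed in: one hinge closes fully and is left shut in its cradle, and the two that bind are in the reject tray. It took about 38 s of the 72 s, and no verdict was reported.

| Hinge (as seen from the robot) | Swing test | Result |
|---|---|---|
| Middle, (531, 95) mm | Swung freely with under 1 N, then met the closed stop | Left shut in its cradle |
| Left, (464, 311) mm | Stiff, 8–13 N on the way, hard stop at about 0.22 rad | Lifted out and set down on the tray floor |
| Right, (500, −112) mm | Free at first, hard stop at about 0.42 rad | Lifted out and set down on the tray floor |

**Middle hinge:** the last close view fitted it at 0.00 rad and seated in both saddles. Its fitted grip point is within about 2 mm of where it started. Its fitted heading turned about 0.05 rad from the start; I took this as cradle play and fit noise.

**Tray:** the last pictures show both hinges lying flat side by side, clear of the rim and of each other. The highest point measured was 56 mm, against 54.5 mm expected for a flange top.

**Checks that disagreed:**
- My numeric fit of the right hinge in the tray was rough, and the left hinge's was poor because its neighbour was in view. I judged both by the pictures, the contact heights and the commanded positions.
- My tracking of the commanded position had drifted by about 2.5 mm, so I switched to the measured position before gripping.

The carton, shell, can and brush looked unmoved in the last overview pictures. The blue look-alikes were not touched.

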